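Plant the magnifier in the reading lamp's hidden socket and clamp it

TASK

Take the magnifier out of its wooden rest and plant its foot pin in the blind socket in the sloping face of the reading lamp's foot, feeling for the hole without forcing it, until the shoulder sits fully home, with the lens out on the side away from the wing clamp. Then turn the wing clamp clockwise (seen from above) as far as it goes, leaving the charger, pill box and coaster where they are.

Things in the scene. Friction and masses are not known exactly. Their poses are not given: they have to be found in the camera images.
- magnifier: small steel magnifier, about 150 g, loose, upright in the rest at the start. Origin: centre of the underside of its round shoulder (28 mm across, 5 mm thick). z runs up the grip, a square stem 16 x 16 mm from 5 to 61 mm above the origin, sides along x and y; grip it about 42 mm up, fingers closing along y. An arm along -y, 7 to 11 mm up, carries the lens
- pin_tip (a point): centre of the lower end of the magnifier's round foot pin, at (0, 0, -32) mm in the magnifier's frame. The pin is 14 mm in diameter, 32 mm long below the shoulder; its last 6 mm taper to 7 mm diameter at the tip
- lens (a point): centre of the magnifier's round lens (52 mm across, 6 mm thick), at (0, -55, 9) mm in the magnifier's frame
- rest: fixed wooden rest block 70 x 70 x 40 mm high, origin under its centre, with a vertical 20 mm hole 34 mm deep. The foot pin stands loosely in it, the shoulder on the block's top; the magnifier's yaw may differ from the block's by up to 0.3 rad
- lamp: fixed reading lamp, origin on the desk under the centre of its sloping face; x points to its back, z up. Foot slab 14 mm thick, x -70 to 100, y -80 to 170 mm. Post 16 mm thick at x = 85 mm. Round shade 130 mm across centred at x = 55, y = 0, from 364 to 435 mm above the desk, leaves no room for a vertical tool over the slope
- bed: square sloping face, 100 x 100 mm, dark steel, of the lamp's foot. Origin: centre of the face, 68 mm above the desk; z is its outward normal, leaning 30 degrees from vertical to the lamp's -x; x runs up the slope; y is the lamp's y. One blind hole along -z, 16 mm diameter, 36 mm deep: its centre is NOT told, anywhere within 8 mm of the origin in x and in y; it stays put
- wing (a joint): turn of the steel wing clamp, rad: 0 to 1.22, growing clockwise seen from above; starts between 0 and 0.25, tight at its stop, 1.22. Turning needs 0.05 N m; it stays where it is left
- wing_grip (a point): centre of the wing, on its vertical axis, at (-40, 130, 58) mm in the lamp's frame. The wing is an upright plate 46 mm long, 10 mm thick, from 44 to 70 mm above the desk; x runs along its length (the lamp's x when the joint reads 0), y across its thickness. Grip it from above across its thickness
- charger: rose-gold plastic charger with a flap, 60 x 90 x 29 mm, loose bystander, origin under its centre
- pillbox: round white ceramic pill box with a knobbed lid, 62 mm across, 42 mm high, loose bystander, origin under its centre
- coaster: round glass coaster, 90 mm across, 7 mm thick, loose bystander, origin under its centre
Mind the look-alikes: they are no part of the job. There is more than one size of the magnifier; the job needs the largest.

How it is judged:
By the outcome, as a careful person would: the job done as asked, in the order asked, and still so for the second after the job is handed in, with the robot touching nothing.
It also fails if it takes over 72 s, if anything falls off the work surface, if the arm or the gripper's body presses on something with over 40 N, if the wrist force passes 120 N, or if a joint passes its speed limit or range.

ROBOT

A 6-joint arm with a two-finger parallel gripper is mounted at the origin on the work surface. World frame = base frame: x ahead of the robot, y to its left, z up, the work surface at z = 0. Lengths are in m, angles in degrees, forces in N, time in s.
With the tool pointing down it reaches from about 0.375 to 0.9 m from the base axis. Payload 3.1 kg.
Tool frame: the origin (TCP) lies on the centre line of the jaws, within the pads' length; the fingertips stand 17 mm ahead of it and the grasp point (between the pads) lies 2 mm behind it; z points along the fingers, y is the line along which they close (so a half turn about z gives the same grasp; the last joint's range is limited). The gripper opens to 87 mm and grips with 3 to 60 N. Pads are 19 mm wide; open, the fingers measure 117 mm over their backs; the gripper's body (75 mm by 190 mm) begins 51 mm behind the grasp point.
Start: joints at [-74.8, 30.224, 82.088, -0, 67.689, -10.227], TCP at [0.268, -0.564, 0.24] pointing down, gripper open.
Joint ranges: [-176.69, 176.69], [-43.24, 126.21], [12.49, 139.97], [-82, 262], [0, 151.66], [-163.58, 163.58]. Speed limits (degrees/s): [159.86, 159.86, 180, 180, 180, 180].

INTERFACE

Orientations are given as a 3x3 rotation matrix whose columns are the frame's x, y, z axes.
In Python, from rig import bot, imaging, finder gives the robot as it stands. The module is installed in compiled form; this text tells all that it offers.
- The arm moves only by the tool play_rows, never from a script. Its argument "motion" is a list that holds one entry, the list of rows, each a list of 6 numbers: the shift along the tool's x, y, z in normalised numbers (1 is 0.5 m), then the turn, a rotation vector about the tool's x, y, z in fractions of the full range, 1 being 90 degrees. In form: [[[dx, dy, dz, wx, wy, wz], ...]]. A call has 1 to 8 rows; each row is the pose to reach, as a shift and turn from the pose commanded when the call began, along the tool's axes at that moment; what a row does not reach only later rows make up. A row lasts 1/12 s, in which the tool goes at most 41.7 mm and 7.16 degrees, less where a joint would pass 70% of its speed; a pose out of reach is approached as far as the arm can. A shift or turn number past 1, either way, is cut back to 1. A call with a gripper value outside its range is refused whole. "fingers" is the finger opening in m, from 0 to 0.087, set as the call begins (left out, the last holds). The fingers move at their own pace and stop on an object; the grip force is fixed at half the most. Time passes only in rows, so rows that repeat a pose let the fingers close. It gives the time, the measured TCP pose, the force, the opening and the grip force at its end, in the units of the state.
- bot.read_state(): the state, without advancing time (a new reading comes with each control period).
- imaging.capture(name): name is "scene" or "top"; returns a dict with "frame" (400x640x3 uint8, red, green, blue), "camera_matrix" (3x3 intrinsics, pixels), "k1" (the pictures are not rectified: a ray, as slopes to the right and down, at radius r is drawn at 1 + k1 r^2 times it, then the intrinsics apply), "R" (3x3) and "t" (3): a world point X has camera coordinates R X + t. Camera axes: x right, y down, z forward; pixel columns grow to the right and rows downward; lengths in m; the calibration is good to about 2 mm. A picture is of the moment at which its call begins. There is no depth.
- bot.hand_in(): hands the job in; it is judged then, once.
Trained networks look in the newest picture that a camera, given by its name, has taken for a name from the list of things; names that differ only in an ending like _2 or _b are one class to them, and where a whole thing is asked for, a point or a joint stands for the part that bears it (a point fixed in the world has none). Each returns a list of dicts, best first, with "confidence" (0 to 1); they miss things now and then, are a little off and sometimes report something else, mostly with a low value. They report only what shows in the picture. A call takes as long as a camera call. They do not tell look-alikes from the thing itself.
- finder.recognise(camera, name): "at" ([x, y, z] in m, in world coordinates, good to about 4 mm: the middle of the surface that is visible of it).
- finder.outline_of(camera, name): "pixels" (400x640 bool, what is visible of it).
The state is a dict: "time_s": time; "joint_positions": joint angles; "qvel": joint speeds; "tau": joint torques, N m; "position": TCP position; "tcp_rot": TCP orientation; "force": force on the tool from outside, world axes, zero at the start; "moment": the same for the moment, N m; "opening": opening from 0.0 (shut) to 1.0 (fully open); "grasp_force": force on a finger pad.
Only numpy, scipy, OpenCV 4.12 (cv2) and the standard library are available. Lean on these libraries where they do the work, as an engineer would, in place of code of your own. Each camera call takes 0.05 s, during which the arm holds its last target. There are 200 camera calls.

## Working session

There is one attempt and no reset: what is moved stays moved. The work goes in short steps, Python scripts to look and compute and a tool call to move; the robot and the scene stay as the last step left them, time stands still between calls to the robot, and variables do not carry over. Pictures are saved under pics/ and viewed, at most 10 in all, crops included, and the job is handed in when it is done.

Besides the shell and the picture viewer there is one more tool, called as a command line: name --argument value ..., lists and objects as JSON in quotes. play_rows: Moves the arm, as the interface text tells. Its arguments: {"type":"object","properties":{"motion":{"type":"array"},"fingers":{"type":"number"}},"required":["motion"]}

```bash
mkdir -p pics; python3 - <<'E'
from rig import bot,imaging,finder
import cv2,numpy as np,pickle
s=bot.read_state();print(s['time_s'],s['position'],s['force'],s['opening'])
d={}
for c in('scene','top'):
    im=imaging.capture(c);d[c]=im
    cv2.imwrite(f'pics/{c}0.png',im['frame'][:,:,::-1])
    print(c,im['camera_matrix'],im['k1'],im['R'],im['t'])
    for n in('magnifier','lens','rest','lamp','bed','wing','charger','pillbox','coaster'):
        print(n,[(np.round(r['at'],3).tolist(),round(r['confidence'],2)) for r in finder.recognise(c,n)])
pickle.dump(d,open('d0.pkl','wb'))
E
```

```text
0.0 [ 0.26819705 -0.56377724  0.23859192] [-0.28665465 -0.52590134 -0.84765348] 0.9946868174109798
scene [[494.91695951   0.         312.02038357]
 [  0.         494.91695951 196.38752159]
 [  0.           0.           1.        ]] -0.02877431390357185 [[ 5.22179862e-01  8.52835369e-01  1.59601561e-04]
 [ 5.39250525e-01 -3.30030998e-01 -7.74782816e-01]
 [-6.60709515e-01  4.04662049e-01 -6.32227461e-01]] [-0.26095225 -0.19892739  1.5136201 ]
magnifier [([0.305, -0.226, 0.014], 0.79), ([0.449, -0.239, 0.054], 0.61), ([0.573, -0.138, 0.017], 0.6)]
lens [([0.446, -0.232, 0.05], 0.78), ([0.302, -0.229, 0.012], 0.56)]
rest [([0.457, -0.202, 0.034], 0.65)]
lamp [([0.603, 0.075, 0.071], 0.81)]
bed [([0.594, 0.06, 0.067], 0.6)]
wing [([0.451, 0.036, 0.054], 0.52)]
charger [([0.621, -0.297, 0.032], 0.64), ([0.601, 0.074, 0.072], 0.21)]
pillbox [([0.603, 0.354, 0.035], 0.76), ([0.622, -0.298, 0.03], 0.41)]
coaster [([0.358, 0.296, 0.004], 0.57)]
top [[464.59153567   0.         324.45809625]
 [  0.         464.59153567 191.73859635]
 [  0.           0.           1.        ]] -0.03568699965160118 [[ 0.01360068 -0.99977933  0.01600958]
 [-0.99600056 -0.0149598  -0.08808574]
 [ 0.08830581 -0.01474753 -0.99598423]] [-5.13739249e-04  4.58280620e-01  1.04468136e+00]
magnifier [([0.298, -0.225, 0.021], 0.78), ([0.448, -0.244, 0.049], 0.63), ([0.562, -0.128, 0.018], 0.49), ([0.59, 0.363, 0.037], 0.21)]
lens [([0.451, -0.239, 0.053], 0.75), ([0.299, -0.224, 0.015], 0.7), ([0.559, -0.123, 0.013], 0.65)]
rest [([0.43, -0.191, 0.045], 0.8)]
lamp [([0.559, 0.092, 0.074], 0.65)]
bed [([0.576, 0.062, 0.066], 0.84)]
wing [([0.449, 0.036, 0.069], 0.52), ([0.575, 0.065, 0.066], 0.49)]
charger [([0.602, -0.286, 0.029], 0.79), ([0.428, -0.198, 0.041], 0.6)]
pillbox [([0.587, 0.364, 0.034], 0.63)]
coaster [([0.359, 0.307, 0.004], 0.58)]
```

View pics/scene0.png

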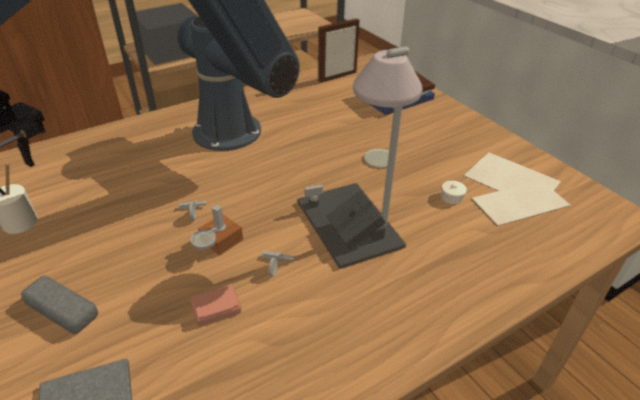

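View pics/top0.png

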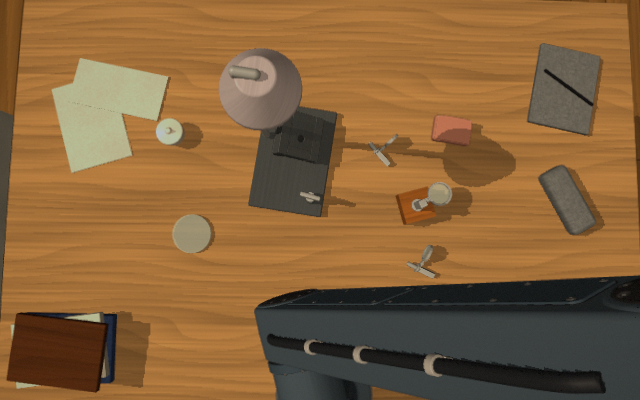

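The upright magnifier is in the rest at scene (215,225) / top (424,202). Two smaller look-alikes lie on the desk at scene (190,208) and (275,262), top (425,263) and (382,150). The job's one is the large upright one in the rest. I'll confirm this in a crop and also look closely at the lamp.

```bash
python3 - <<'E'
import cv2,numpy as np,pickle
d=pickle.load(open('d0.pkl','rb'))
def crop(c,x0,y0,x1,y1,k,g):
    f=d[c]['frame'][y0:y1,x0:x1,::-1]
    f=cv2.resize(f,None,fx=k,fy=k,interpolation=cv2.INTER_CUBIC)
    f=(255*(f/255.)**g).astype(np.uint8)
    return f
def put(ims,name):
    h=max(i.shape[0] for i in ims)
    cv2.imwrite(name,np.hstack([np.pad(i,((0,h-i.shape[0]),(0,4),(0,0))) for i in ims]))
put([crop('top',240,95,345,220,4,.5),crop('scene',295,180,388,265,4,.5)],'pics/lamp1.png')
put([crop('top',375,130,475,285,3.6,.8),crop('scene',170,190,300,280,3.3,.8)],'pics/mag1.png')
E
```

```text
(no output)
```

View pics/lamp1.png

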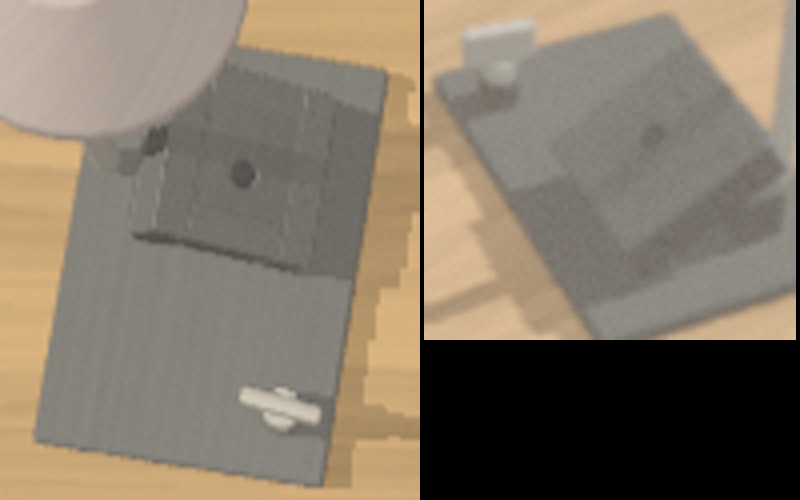

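View pics/mag1.png

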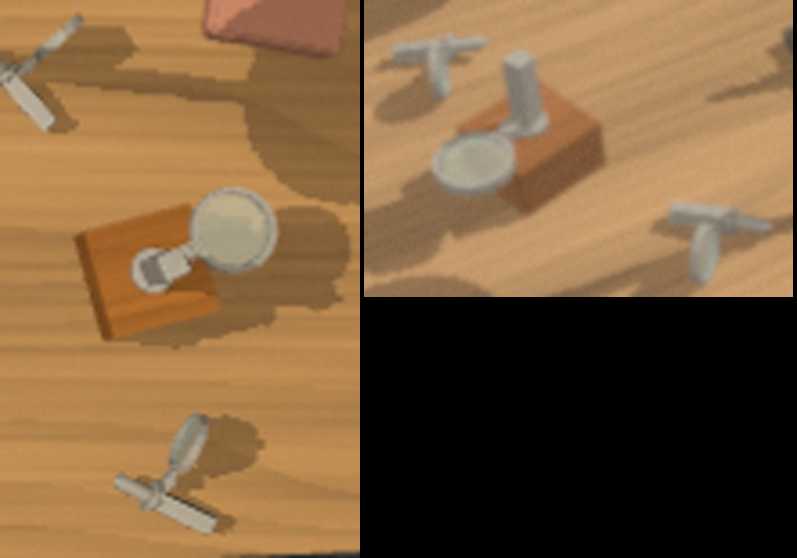

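The upright magnifier in the rest has the biggest lens and stem (lens top crop (233,230)), so it is the one for the job. The hole shows as a dark disc in the slope, at top crop (243,174) and scene crop (653,136).

```bash
cat > h.py <<'E'
import numpy as np,cv2,pickle
from scipy.spatial.transform import Rotation as Ro
from scipy.optimize import least_squares
d=pickle.load(open('d0.pkl','rb'))
def proj(c,X):
    m=d[c];p=m['R']@np.asarray(X,float)+m['t'];s=p[:2]/p[2];s=s*(1+m['k1']*(s@s))
    K=m['camera_matrix'];return np.array([K[0,0]*s[0]+K[0,2],K[1,1]*s[1]+K[1,2]])
def ray(c,uv):
    m=d[c];s=cv2.undistortPoints(np.array([[uv]],float),m['camera_matrix'],np.array([m['k1'],0,0,0,0.]))[0,0]
    return -m['R'].T@m['t'],m['R'].T@np.array([s[0],s[1],1])
def plane(c,uv,p,n):
    o,r=ray(c,uv);return o+r*((p-o)@n)/(r@n)
def px(c,x0,y0,k,x,y): return c,np.array([(x+.5)/k-.5+x0,(y+.5)/k-.5+y0])
E
python3 - <<'E'
from h import *
T=lambda x,y:px('top',240,95,4,x,y); S=lambda x,y:px('scene',295,180,4,x-424,y)
obs=[((-70,-80,14),T(386,70)),((-70,170,14),T(322,486)),((100,170,14),T(37,440)),
((-70,170,14),S(437,75)),((100,170,14),S(673,13)),((-70,-80,14),S(598,335)),((-40,130,70),T(281,402)),((-40,130,70),S(500,28))]
def w(q,P): P=np.array(P)/1e3; return np.array([q[0],q[1],0])+Ro.from_euler('z',q[2]).as_matrix()@P
def f(q): return np.concatenate([proj(c,w(q,P))-uv for P,(c,uv) in obs])
r=least_squares(f,[.58,.06,1.6],loss='soft_l1');print('lamp',r.x,np.degrees(r.x[2]));print(f(r.x).reshape(-1,2).round(1).tolist())
q=r.x
Rl=Ro.from_euler('z',q[2]).as_matrix();Rb=Rl@Ro.from_euler('y',-30,degrees=True).as_matrix()
o=w(q,(0,0,68));print('bed',o,Rb.round(3).tolist(),'wing',w(q,(-40,130,58)))
for c,uv in(T(243,174),S(653,136)): 
    X=plane(c,uv,o,Rb[:,2]);print('hole',c,X,(Rb.T@(X-o)*1e3).round(1))
# wing ends in top
a=[plane(*T(*p),np.array([0,0,.07]),np.array([0,0,1.])) for p in((241,393),(321,412))]
v=(Rl.T@(a[0]-a[1]));print('wing angle rel lamp x',np.degrees(np.arctan2(v[1],v[0])),np.linalg.norm(v))
M=lambda x,y:px('top',375,130,3.6,x,y); N=lambda x,y:px('scene',170,190,3.3,x-364,y)
obs2=[((0,-55,9),M(234,230)),((0,-55,9),N(475,163)),((0,0,61),M(176,264)),((0,0,61),N(519,58)),((0,0,5),M(155,270)),((0,0,5),N(527,125))]
def g(p): return np.concatenate([proj(c,w(p,P)+[0,0,.04])-uv for P,(c,uv) in obs2])
r=least_squares(g,[.43,-.19,2.],loss='soft_l1');print('mag',r.x,np.degrees(r.x[2]));print(g(r.x).reshape(-1,2).round(1).tolist())
E
```

```text
lamp [0.58015723 0.05834123 1.42150214] 81.44607338094924
[[1.7, -0.9], [0.3, 0.4], [-1.5, -0.2], [-1.3, -1.2], [0.0, -1.7], [1.0, 1.5], [0.2, 0.1], [0.2, -0.8]]
bed [0.58015723 0.05834123 0.068     ] [[0.129, -0.989, -0.074], [0.856, 0.149, -0.494], [0.5, 0.0, 0.866]] wing [0.4456537  0.03812241 0.058     ]
hole top [0.57195721 0.06157092 0.06913974] [2.3 8.6 0. ]
hole scene [0.57493247 0.05922273 0.06805459] [ 0.1  5.3 -0. ]
wing angle rel lamp x -3.9929804744159436 0.04486616233525419
mag [ 0.4309762  -0.20362776  0.48146675] 27.586012502775905
[[0.2, -0.4], [-0.2, -0.3], [0.1, -0.3], [-0.3, -0.6], [0.2, -0.4], [0.3, -2.0]]
```

```bash
cat >> h.py <<'E'
import json,os
def load(): 
    a=json.load(open('cmd.json'));return np.array(a['p']),np.array(a['R'])
def save(p,R): json.dump({'p':list(map(float,p)),'R':np.array(R).tolist()},open('cmd.json','w'))
def apply(row):
    p,R=load();row=np.array(row,float);p=p+R@row[:3];R=R@Ro.from_rotvec(row[3:],degrees=True).as_matrix();save(p,R);return p,R
def need(p1,R1):
    p,R=load();return np.r_[(R.T@(p1-p)).round(4),Ro.from_matrix(R.T@R1).as_rotvec(degrees=True).round(2)].tolist()
def rotm(yaw): return Ro.from_euler('z',yaw,degrees=True).as_matrix()
FLIP=np.diag([-1.,1,-1])   # tool y=+m y ; other: diag(1,-1,-1)
FLIP2=np.diag([1.,-1,-1])
E
python3 - <<'E'
from h import *
from rig import bot
s=bot.read_state();R=s['tcp_rot'];print(np.round(R,4).tolist(),s['joint_positions'])
yaw=np.degrees(np.arctan2(R[1][0],R[0][0]));print(yaw)
save([.268,-.564,.24],rotm(yaw)@FLIP2)
print(load()[1].round(3).tolist())
for F in(FLIP,FLIP2): print(need(np.array([.431,-.2036,.16]),rotm(27.6)@F))
E
```

```text
[[0.9031, 0.4293, 0.0], [0.4293, -0.9031, -0.0001], [-0.0, 0.0001, -1.0]] [-7.48014465e+01  3.02221797e+01  8.20854370e+01  7.09900112e-05
  6.76892178e+01 -1.02275845e+01]
25.42611104662545
[[0.903, 0.429, 0.0], [0.429, -0.903, 0.0], [0.0, 0.0, -1.0]]
[0.3019, -0.2555, 0.08, 0.0, 0.0, 177.83]
[0.3019, -0.2555, 0.08, 0.0, 0.0, -2.17]
```

The rows are not in the units I measure in: shifts go in shares of 0.5 m and turns go in shares of 90 degrees. I convert before sending: 0.302 m / 0.5 = 0.604, 0.08 m / 0.5 = 0.16, -2.2 degrees / 90 = -0.0244.

play_rows --motion '[[[0.604, -0.51, 0.16, 0, 0, -0.0244], [0.604, -0.51, 0.16, 0, 0, -0.0244], [0.604, -0.51, 0.16, 0, 0, -0.0244], [0.604, -0.51, 0.16, 0, 0, -0.0244], [0.604, -0.51, 0.16, 0, 0, -0.0244], [0.604, -0.51, 0.16, 0, 0, -0.0244], [0.604, -0.51, 0.16, 0, 0, -0.0244], [0.604, -0.51, 0.16, 0, 0, -0.0244]]]' --fingers 0.05

```text
time_s: 1.67
position: [0.4039, -0.2654, 0.1734]
tcp_rot: [[0.886, 0.463, 0.001], [0.463, -0.886, -0.001], [0.0, 0.001, -1.0]]
force: [0.4, 0.1, -0.3]
opening: 0.588
grasp_force: 0.0
```

```bash
python3 - <<'E'
from h import *
from rig import bot
s=bot.read_state();print(s['position'])
save(s['position'],s['tcp_rot'])
print(need(np.array([.431,-.2036,.13]),rotm(27.6)@FLIP2))
E
```

```text
[ 0.40392627 -0.2653602   0.17340036]
[0.0526, -0.0422, 0.0434, 0.05, -0.02, -0.01]
```

In the tool's units: 0.0526 m / 0.5 = 0.1052, 0.0434 m / 0.5 = 0.0868.

play_rows --motion '[[[0.1052, -0.0844, 0.0868, 0, 0, 0], [0.1052, -0.0844, 0.0868, 0, 0, 0], [0.1052, -0.0844, 0.0868, 0, 0, 0], [0.1052, -0.0844, 0.0868, 0, 0, 0]]]'

```text
time_s: 2.0
position: [0.4302, -0.2031, 0.1292]
tcp_rot: [[0.884, 0.467, -0.002], [0.467, -0.884, 0.002], [-0.001, -0.002, -1.0]]
force: [0.1, -1.5, -0.3]
opening: 0.573
grasp_force: 0.0
```

```bash
python3 - <<'E'
from h import *
from rig import bot,imaging,finder
s=bot.read_state();print(s['position'],np.round(s['tcp_rot'],3).tolist(),s['joint_positions'])
save(s['position'],s['tcp_rot'])
print(need(np.array([.431,-.2036,.08]),rotm(27.6)@FLIP2))
ims=[]
for c,b in(('top',(375,150,475,250)),('scene',(170,170,270,270))):
    im=imaging.capture(c)['frame'][b[1]:b[3],b[0]:b[2],::-1]
    ims.append(cv2.resize(im,None,fx=4,fy=4,interpolation=cv2.INTER_CUBIC))
cv2.imwrite('pics/pre.png',np.hstack(ims))
E
```

```text
[ 0.43023135 -0.20308104  0.12918679] [[0.884, 0.467, -0.002], [0.467, -0.884, 0.002], [-0.001, -0.002, -1.0]] [-3.87551842e+01  2.94197765e+01  1.08999873e+02 -1.37219865e-02
  4.17400452e+01  2.33930905e+01]
[0.0005, 0.0009, 0.0492, -0.14, 0.07, 0.26]
```

View pics/pre.png

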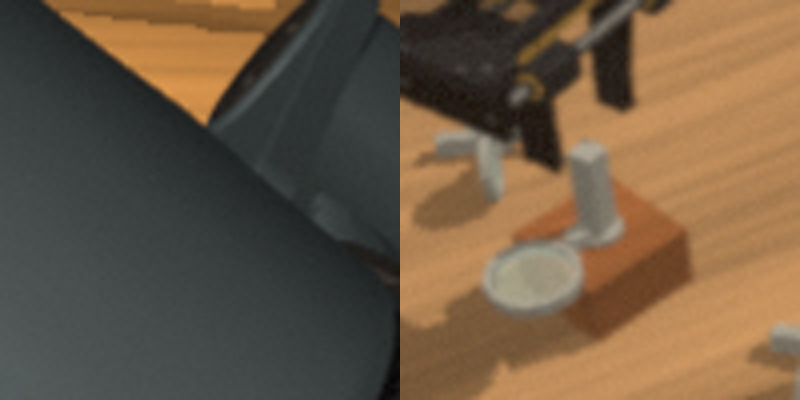

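The picture shows the fingers straddling the stem: tips at (548,168) and (618,108), stem top at (590,148). I'll descend and grip.

In the tool's units: 0.049 m / 0.5 = 0.098, 0.025 m / 0.5 = 0.05.

play_rows --motion '[[[0, 0, 0.05, 0, 0, 0], [0, 0, 0.098, 0, 0, 0], [0, 0, 0.098, 0, 0, 0], [0, 0, 0.098, 0, 0, 0]]]'

```text
time_s: 2.43
position: [0.43, -0.2064, 0.081]
tcp_rot: [[0.887, 0.462, -0.001], [0.462, -0.887, 0.0], [-0.0, -0.001, -1.0]]
force: [1.2, -0.1, 0.3]
opening: 0.58
grasp_force: 0.0
```

play_rows --motion '[[[0, 0, 0, 0, 0, 0], [0, 0, 0, 0, 0, 0], [0, 0, 0, 0, 0, 0], [0, 0, 0, 0, 0, 0], [0, 0, 0, 0, 0, 0], [0, 0, 0, 0, 0, 0]]]' --fingers 0.0

```text
time_s: 2.93
position: [0.4306, -0.2052, 0.0815]
tcp_rot: [[0.886, 0.464, 0.001], [0.464, -0.886, -0.001], [0.0, 0.001, -1.0]]
force: [0.0, -0.2, -0.1]
opening: 0.205
grasp_force: 0.4
```

play_rows --motion '[[[0, 0, 0, 0, 0, 0], [0, 0, 0, 0, 0, 0], [0, 0, 0, 0, 0, 0], [0, 0, 0, 0, 0, 0]]]' --fingers 0.0

```text
time_s: 3.27
position: [0.4304, -0.205, 0.0813]
tcp_rot: [[0.886, 0.464, 0.0], [0.464, -0.886, 0.0], [0.0, 0.0, -1.0]]
force: [-0.5, 0.6, 5.9]
opening: 0.184
grasp_force: 30.0
```

In the tool's units: -0.12 m / 0.5 = -0.24, -0.08 m / 0.5 = -0.16.

play_rows --motion '[[[0, 0, -0.04, 0, 0, 0], [0, 0, -0.09, 0, 0, 0], [0, 0, -0.16, 0, 0, 0], [0, 0, -0.24, 0, 0, 0], [0, 0, -0.24, 0, 0, 0], [0, 0, -0.24, 0, 0, 0], [0, 0, -0.24, 0, 0, 0]]]'

```text
time_s: 3.85
position: [0.4297, -0.2046, 0.2005]
tcp_rot: [[0.886, 0.464, -0.001], [0.464, -0.886, 0.001], [-0.001, -0.001, -1.0]]
force: [-0.5, 1.1, -1.4]
opening: 0.185
grasp_force: 30.0
```

```bash
python3 - <<'E'
from h import *
from rig import bot,imaging,finder
s=bot.read_state();print(s['position'],np.round(s['tcp_rot'],3).tolist(),s['opening'],s['grasp_force'],s['force'])
save(s['position'],s['tcp_rot'])
ims=[]
im=imaging.capture('scene')['frame'];cv2.imwrite('pics/lift_full.png',im[:,:,::-1])
im=im[110:260,150:290,::-1];cv2.imwrite('pics/lift.png',cv2.resize(im,None,fx=4,fy=4,interpolation=cv2.INTER_CUBIC))
# plan plant approach
yaw=81.45
Rl=rotm(yaw);Rb=Rl@Ro.from_euler('y',-30,degrees=True).as_matrix()
h=np.array([.5735,.0604,.0686])
n=Rb[:,2]
Rt=Rb@FLIP2
tcp=lambda tipgap,h=h: h+n*(tipgap+.032+.040)
print('Rt',Rt.round(3).tolist(),tcp(.08),tcp(.02))
print(need(tcp(.08),Rt))
E
```

```text
[ 0.42973456 -0.2046402   0.20046403] [[0.886, 0.464, -0.001], [0.464, -0.886, 0.001], [-0.001, -0.001, -1.0]] 0.18542058919322127 29.95373513222148 [-0.50169808  1.13894626 -1.36339208]
Rt [[0.129, 0.989, 0.074], [0.856, -0.149, 0.494], [0.5, 0.0, -0.866]] [ 0.5622009  -0.01475537  0.20023586] [0.56666107 0.01491122 0.14827434]
[0.2054, -0.1068, 0.0002, 14.01, 27.74, -52.56]
```

View pics/lift.png

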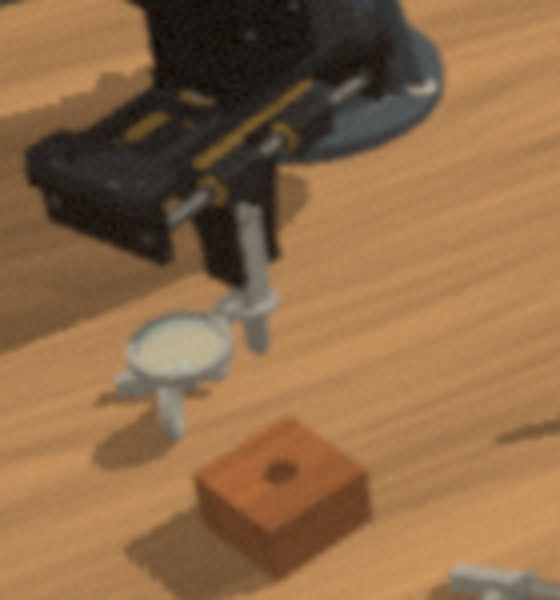

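The magnifier hangs upright in the jaws (shoulder (258,303), tip (258,350)) and the rest is empty. Next I'll carry it to the approach pose and tilt it.

In the tool's units: 0.205 m / 0.5 = 0.41, -0.107 m / 0.5 = -0.214, -52.6 degrees / 90 = -0.5844.

play_rows --motion '[[[0.41, -0.214, 0, 0.1556, 0.3083, -0.5844], [0.41, -0.214, 0, 0.1556, 0.3083, -0.5844], [0.41, -0.214, 0, 0.1556, 0.3083, -0.5844], [0.41, -0.214, 0, 0.1556, 0.3083, -0.5844], [0.41, -0.214, 0, 0.1556, 0.3083, -0.5844], [0.41, -0.214, 0, 0.1556, 0.3083, -0.5844], [0.41, -0.214, 0, 0.1556, 0.3083, -0.5844], [0.41, -0.214, 0, 0.1556, 0.3083, -0.5844]]]'

```text
time_s: 4.57
position: [0.5614, -0.0131, 0.1987]
tcp_rot: [[0.18, 0.98, 0.08], [0.861, -0.196, 0.469], [0.476, -0.016, -0.879]]
force: [-0.6, -0.4, -1.2]
opening: 0.18
grasp_force: 30.0
```

```bash
cat >> h.py <<'E'
Rb=rotm(81.45)@Ro.from_euler('y',-30,degrees=True).as_matrix();n=Rb[:,2];Rt=Rb@FLIP2
hole=np.array([.5735,.0604,.0686])
tcp=lambda gap,h=hole: h+n*(gap+.032+.041)
E
python3 - <<'E'
from h import *
from rig import bot
for z in(.0733,.0413-.0025,-.02): print(proj('scene',[.4297,-.2046,.2005-z]))
s=bot.read_state();print(s['position'],s['joint_positions'],s['force'])
save(s['position'],s['tcp_rot']);print(need(tcp(.05),Rt))
E
```

```text
[214.19547876 197.20358864]
[212.16199911 184.57241446]
[208.50410194 161.79156944]
[ 0.56142076 -0.01305506  0.19873021] [-26.88165322  30.93312186  95.90812216  29.9852165   65.51493716
 -30.98019134] [-0.62346555 -0.41199426 -1.23397759]
[0.0002, 0.0008, 0.0269, 0.57, 1.56, -2.85]
```

In the tool's units: 0.027 m / 0.5 = 0.054, 0.001 m / 0.5 = 0.002, -2.85 degrees / 90 = -0.0317.

play_rows --motion '[[[0, 0.002, 0.054, 0.0063, 0.0173, -0.0317], [0, 0.002, 0.054, 0.0063, 0.0173, -0.0317], [0, 0.002, 0.054, 0.0063, 0.0173, -0.0317], [0, 0.002, 0.054, 0.0063, 0.0173, -0.0317]]]'

```text
time_s: 4.9
position: [0.5648, -0.0027, 0.1764]
tcp_rot: [[0.138, 0.987, 0.078], [0.857, -0.158, 0.491], [0.497, -0.001, -0.868]]
force: [-0.3, 0.0, -1.4]
opening: 0.183
grasp_force: 30.0
```

```bash
python3 - <<'E'
from h import *
from rig import bot,imaging
s=bot.read_state();print(s['position'],np.round(s['tcp_rot'],3).tolist(),s['force'],s['moment'])
save(s['position'],s['tcp_rot']);print(need(tcp(.01),Rt))
p=s['position'];R=np.array(s['tcp_rot']);tip=p+R[:,2]*.073
print('tip',tip,'bed-xy of tip rel hole',(Rb.T@(tip-hole)*1e3).round(1), proj('scene',tip),proj('scene',hole),proj('top',tip))
a=imaging.capture('scene')['frame'][150:270,290:410,::-1];b=imaging.capture('top')['frame'][80:200,250:370,::-1]
f=np.hstack([cv2.resize(np.ascontiguousarray(x),None,fx=3.3,fy=3.3,interpolation=cv2.INTER_CUBIC) for x in(a,b)])
cv2.imwrite('pics/app.png',(255*(f/255.)**.6))
E
```

```text
[ 0.56484512 -0.00266246  0.17639807] [[0.138, 0.987, 0.078], [0.857, -0.158, 0.491], [0.497, -0.001, -0.868]] [-3.21454697e-01  7.38984142e-04 -1.37133793e+00] [-0.43297597 -0.05690214  0.01521088]
[0.0014, -0.001, 0.0422, 0.22, 0.2, -0.5]
tip [0.57052063 0.03317328 0.11305308] bed-xy of tip rel hole [-1.5 -1.1 52.2] [341.96650916 201.0609582 ] [351.95015291 212.90612285] [313.05738915 134.80061313][ WARN:0@2.491] global loadsave.cpp:1063 imwrite_ Unsupported depth image for selected encoder is fallbacked to CV_8U.
```

View pics/app.png

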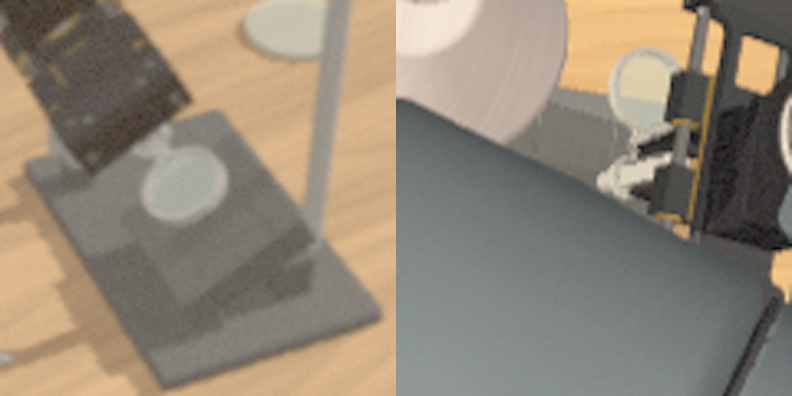

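The lens points away from the wing, and the pin tip shows at top crop (603,185), close to where I predicted. I'll go down now.

In the tool's units: 0.042 m / 0.5 = 0.084, 0.038 m / 0.5 = 0.076, -0.5 degrees / 90 = -0.0056.

play_rows --motion '[[[0.002, -0.002, 0.04, 0.0022, 0.0022, -0.0056], [0.0028, -0.002, 0.076, 0.0022, 0.0022, -0.0056], [0.0028, -0.002, 0.084, 0.0022, 0.0022, -0.0056], [0.0028, -0.002, 0.084, 0.0022, 0.0022, -0.0056]]]'

```text
time_s: 5.33
position: [0.5676, 0.0198, 0.1414]
tcp_rot: [[0.126, 0.989, 0.075], [0.857, -0.147, 0.494], [0.5, 0.002, -0.866]]
force: [-0.2, 0.2, -1.5]
opening: 0.176
grasp_force: 30.0
```

In the tool's units: 0.008 m / 0.5 = 0.016, 0.002 m / 0.5 = 0.004.

play_rows --motion '[[[0, 0, 0.004, 0, 0, 0], [0, 0, 0.008, 0, 0, 0], [0, 0, 0.012, 0, 0, 0], [0, 0, 0.016, 0, 0, 0], [0, 0, 0.016, 0, 0, 0]]]'

```text
time_s: 5.75
position: [0.5688, 0.023, 0.1346]
tcp_rot: [[0.126, 0.989, 0.077], [0.857, -0.148, 0.494], [0.5, 0.004, -0.866]]
force: [-0.1, 0.2, -1.3]
opening: 0.18
grasp_force: 30.0
```

In the tool's units: 0.003 m / 0.5 = 0.006, 0.002 m / 0.5 = 0.004.

play_rows --motion '[[[0, 0, 0.002, 0, 0, 0], [0, 0, 0.004, 0, 0, 0], [0, 0, 0.006, 0, 0, 0], [0, 0, 0.006, 0, 0, 0]]]'

```text
time_s: 6.08
position: [0.5689, 0.0246, 0.1318]
tcp_rot: [[0.126, 0.989, 0.077], [0.857, -0.148, 0.494], [0.5, 0.003, -0.866]]
force: [0.2, -0.5, -1.2]
opening: 0.181
grasp_force: 30.0
```

```bash
cat > st.py <<'E'
from h import *
from rig import bot
s=bot.read_state();p=s['position'];R=np.array(s['tcp_rot']);tip=p+R[:,2]*.073
print('tip rel hole, bed frame mm',(Rb.T@(tip-hole)*1e3).round(1),'F bed',(Rb.T@s['force']).round(1),'M tool',(R.T@s['moment']).round(2),'ang',Ro.from_matrix(Rt.T@R).as_rotvec(degrees=True).round(2),s['opening'],s['time_s'])
E
python3 st.py
```

```text
tip rel hole, bed frame mm [ 0.4 -1.  -0.3] F bed [-1.  -0.3 -0.8] M tool [-0.06 -0.43 -0.04] ang [-0.14  0.   -0.14] 0.18073566340170563 6.0833
```

In the tool's units: 0.002 m / 0.5 = 0.004, 0.001 m / 0.5 = 0.002.

play_rows --motion '[[[0, 0, 0.002, 0, 0, 0], [0, 0, 0.004, 0, 0, 0], [0, 0, 0.004, 0, 0, 0]]]'

```text
time_s: 6.33
position: [0.5691, 0.0256, 0.13]
tcp_rot: [[0.126, 0.989, 0.077], [0.857, -0.148, 0.494], [0.5, 0.003, -0.866]]
force: [0.1, 0.8, -1.2]
opening: 0.185
grasp_force: 30.0
```

In the tool's units: 0.002 m / 0.5 = 0.004, 0.001 m / 0.5 = 0.002.

play_rows --motion '[[[0, 0, 0.002, 0, 0, 0], [0, 0, 0.004, 0, 0, 0], [0, 0, 0.004, 0, 0, 0]]]'

```text
time_s: 6.58
position: [0.5694, 0.0263, 0.1283]
tcp_rot: [[0.126, 0.989, 0.077], [0.857, -0.148, 0.494], [0.5, 0.004, -0.866]]
force: [0.4, -1.5, -1.2]
opening: 0.181
grasp_force: 30.0
```

```bash
python3 st.py
```

```text
tip rel hole, bed frame mm [ 0.1 -1.2 -4.1] F bed [-1.8 -0.7 -0.4] M tool [ 0.01 -0.57 -0.04] ang [-0.16 -0.03 -0.15] 0.18123985797846887 6.5833
```

In the tool's units: 0.003 m / 0.5 = 0.006, 0.002 m / 0.5 = 0.004.

play_rows --motion '[[[0, 0, 0.002, 0, 0, 0], [0, 0, 0.004, 0, 0, 0], [0, 0, 0.006, 0, 0, 0], [0, 0, 0.006, 0, 0, 0]]]'

```text
time_s: 6.92
position: [0.5694, 0.0273, 0.1253]
tcp_rot: [[0.126, 0.989, 0.077], [0.858, -0.148, 0.492], [0.498, 0.004, -0.867]]
force: [-0.7, -3.1, -2.1]
opening: 0.187
grasp_force: 30.0
```

```bash
python3 st.py
```

```text
tip rel hole, bed frame mm [-0.7 -1.1 -7.2] F bed [-3.8  0.2 -0.2] M tool [ 0.09 -1.28 -0.08] ang [-0.16 -0.11 -0.16] 0.18692773681391853 6.9167
```

The hole wall is pushing the pin toward bed -x. I'll shift that way by 1.5 mm.

In the tool's units: -0.0015 m / 0.5 = -0.003, -0.001 m / 0.5 = -0.002.

play_rows --motion '[[[-0.002, 0, 0, 0, 0, 0], [-0.003, 0, 0, 0, 0, 0], [-0.003, 0, 0, 0, 0, 0]]]'

```text
time_s: 7.17
position: [0.5693, 0.0269, 0.125]
tcp_rot: [[0.127, 0.989, 0.077], [0.856, -0.148, 0.495], [0.501, 0.003, -0.866]]
force: [0.1, -1.4, -1.6]
opening: 0.181
grasp_force: 30.0
```

```bash
python3 st.py
```

```text
tip rel hole, bed frame mm [-1.  -1.  -7.3] F bed [-2.  -0.3 -0.7] M tool [-0.01 -0.85 -0.01] ang [-0.14  0.04 -0.12] 0.1811252203986789 7.1667
```

In the tool's units: 0.003 m / 0.5 = 0.006, 0.002 m / 0.5 = 0.004.

play_rows --motion '[[[0, 0, 0.002, 0, 0, 0], [0, 0, 0.004, 0, 0, 0], [0, 0, 0.006, 0, 0, 0], [0, 0, 0.006, 0, 0, 0]]]'

```text
time_s: 7.5
position: [0.5696, 0.0284, 0.1224]
tcp_rot: [[0.126, 0.989, 0.077], [0.857, -0.148, 0.494], [0.5, 0.003, -0.866]]
force: [-1.7, -1.8, -2.2]
opening: 0.18
grasp_force: 30.0
```

```bash
python3 st.py
```

```text
tip rel hole, bed frame mm [ -1.1  -1.1 -10.3] F bed [-2.8  1.4 -0.9] M tool [ 0.06 -0.78 -0.  ] ang [-0.14  0.   -0.15] 0.17971867007098996 7.5
```

play_rows --motion '[[[-0.002, 0, 0.002, 0, 0, 0], [-0.002, 0, 0.004, 0, 0, 0], [-0.002, 0, 0.006, 0, 0, 0], [-0.002, 0, 0.008, 0, 0, 0], [-0.002, 0, 0.01, 0, 0, 0], [-0.002, 0, 0.01, 0, 0, 0]]]'

```text
time_s: 8.0
position: [0.5699, 0.0301, 0.1176]
tcp_rot: [[0.126, 0.989, 0.077], [0.857, -0.148, 0.494], [0.5, 0.003, -0.866]]
force: [0.8, -0.1, -1.4]
opening: 0.181
grasp_force: 30.0
```

```bash
python3 st.py
```

```text
tip rel hole, bed frame mm [ -1.9  -1.1 -15.3] F bed [-0.7 -0.8 -1.2] M tool [-0.08 -0.39 -0.09] ang [-0.15  0.02 -0.14] 0.18092467334919834 8.0
```

Free now. On down.

In the tool's units: 0.008 m / 0.5 = 0.016, 0.003 m / 0.5 = 0.006.

play_rows --motion '[[[0, 0, 0.002, 0, 0, 0], [0, 0, 0.006, 0, 0, 0], [0, 0, 0.01, 0, 0, 0], [0, 0, 0.014, 0, 0, 0], [0, 0, 0.016, 0, 0, 0], [0, 0, 0.016, 0, 0, 0]]]'

```text
time_s: 8.5
position: [0.5703, 0.0339, 0.1105]
tcp_rot: [[0.126, 0.989, 0.077], [0.857, -0.148, 0.494], [0.5, 0.003, -0.866]]
force: [0.6, 0.4, -1.4]
opening: 0.179
grasp_force: 30.0
```

```bash
python3 st.py
```

```text
tip rel hole, bed frame mm [ -2.1  -1.  -23.4] F bed [-0.3 -0.6 -1.4] M tool [-0.06 -0.36 -0.04] ang [-0.13  0.01 -0.14] 0.17896996022135253 8.5
```

In the tool's units: 0.005 m / 0.5 = 0.01, 0.003 m / 0.5 = 0.006.

play_rows --motion '[[[0, 0, 0.002, 0, 0, 0], [0, 0, 0.004, 0, 0, 0], [0, 0, 0.006, 0, 0, 0], [0, 0, 0.008, 0, 0, 0], [0, 0, 0.01, 0, 0, 0], [0, 0, 0.01, 0, 0, 0]]]'

```text
time_s: 9.0
position: [0.5708, 0.0363, 0.1063]
tcp_rot: [[0.126, 0.989, 0.077], [0.857, -0.148, 0.494], [0.5, 0.003, -0.866]]
force: [-1.5, -0.4, -1.7]
opening: 0.181
grasp_force: 30.0
```

```bash
python3 st.py
```

```text
tip rel hole, bed frame mm [ -2.1  -1.1 -28.2] F bed [-1.4  1.5 -1.1] M tool [-0.07 -0.47 -0.09] ang [-0.15  0.   -0.14] 0.18105345922346047 9.0
```

In the tool's units: 0.003 m / 0.5 = 0.006, 0.002 m / 0.5 = 0.004.

play_rows --motion '[[[0, 0, 0.002, 0, 0, 0], [0, 0, 0.004, 0, 0, 0], [0, 0, 0.006, 0, 0, 0], [0, 0, 0.006, 0, 0, 0]]]'

```text
time_s: 9.33
position: [0.571, 0.0378, 0.1037]
tcp_rot: [[0.126, 0.989, 0.077], [0.857, -0.148, 0.494], [0.5, 0.003, -0.866]]
force: [-1.2, -0.6, -1.6]
opening: 0.184
grasp_force: 30.0
```

In the tool's units: 0.001 m / 0.5 = 0.002, 0.0005 m / 0.5 = 0.001.

play_rows --motion '[[[0, 0, 0.001, 0, 0, 0], [0, 0, 0.002, 0, 0, 0], [0, 0, 0.002, 0, 0, 0]]]'

```text
time_s: 9.58
position: [0.5713, 0.038, 0.1033]
tcp_rot: [[0.126, 0.989, 0.077], [0.857, -0.148, 0.494], [0.5, 0.004, -0.866]]
force: [-0.6, -0.8, 1.6]
opening: 0.184
grasp_force: 30.0
```

```bash
python3 st.py
```

```text
tip rel hole, bed frame mm [ -2.2  -1.4 -31.7] F bed [0.  0.5 1.9] M tool [ 0.08 -0.47 -0.04] ang [-0.17 -0.01 -0.16] 0.18399726287601034 9.5833
```

In the tool's units: 0.001 m / 0.5 = 0.002, 0.0005 m / 0.5 = 0.001.

play_rows --motion '[[[0, 0, 0.001, 0, 0, 0], [0, 0, 0.002, 0, 0, 0], [0, 0, 0.002, 0, 0, 0], [0, 0, 0.002, 0, 0, 0]]]'

```text
time_s: 9.92
position: [0.5713, 0.038, 0.1032]
tcp_rot: [[0.126, 0.989, 0.078], [0.857, -0.148, 0.494], [0.5, 0.004, -0.866]]
force: [-2.9, -4.0, 7.1]
opening: 0.182
grasp_force: 30.0
```

```bash
python3 st.py
```

```text
tip rel hole, bed frame mm [ -2.1  -1.4 -31.8] F bed [-0.3  2.3  8.3] M tool [ 0.45 -0.36 -0.04] ang [-0.19 -0.01 -0.19] 0.18205529449668167 9.9167
```

In the tool's units: 0.001 m / 0.5 = 0.002, 0.0005 m / 0.5 = 0.001.

play_rows --motion '[[[0, 0, 0.001, 0, 0, 0], [0, 0, 0.002, 0, 0, 0], [0, 0, 0.002, 0, 0, 0], [0, 0, 0.002, 0, 0, 0]]]'

```text
time_s: 10.25
position: [0.5713, 0.0381, 0.1031]
tcp_rot: [[0.125, 0.989, 0.078], [0.857, -0.147, 0.494], [0.5, 0.005, -0.866]]
force: [-5.3, -7.4, 12.7]
opening: 0.184
grasp_force: 30.0
```

```bash
python3 st.py
```

```text
tip rel hole, bed frame mm [ -2.1  -1.4 -31.9] F bed [-0.7  4.1 15. ] M tool [ 0.75 -0.36  0.  ] ang [-0.2  -0.01 -0.22] 0.1836436973935334 10.25
```

It is seated against a rising normal force of about 16 N, at the full 32 mm depth. I'll ease off, open and check.

In the tool's units: -0.0018 m / 0.5 = -0.0036, -0.001 m / 0.5 = -0.002.

play_rows --motion '[[[0, 0, -0.002, 0, 0, 0], [0, 0, -0.0036, 0, 0, 0], [0, 0, -0.0036, 0, 0, 0]]]'

```text
time_s: 10.5
position: [0.5713, 0.0381, 0.1032]
tcp_rot: [[0.126, 0.989, 0.077], [0.857, -0.148, 0.494], [0.5, 0.004, -0.866]]
force: [-2.7, -3.5, 5.5]
opening: 0.182
grasp_force: 30.0
```

play_rows --motion '[[[0, 0, 0, 0, 0, 0], [0, 0, 0, 0, 0, 0], [0, 0, 0, 0, 0, 0], [0, 0, 0, 0, 0, 0], [0, 0, 0, 0, 0, 0], [0, 0, 0, 0, 0, 0]]]' --fingers 0.045

```text
time_s: 11.0
position: [0.5712, 0.0384, 0.1026]
tcp_rot: [[0.126, 0.989, 0.077], [0.857, -0.148, 0.494], [0.5, 0.003, -0.866]]
force: [0.4, 0.5, 0.1]
opening: 0.491
grasp_force: 0.0
```

```bash
python3 st.py
```

```text
tip rel hole, bed frame mm [ -2.1  -1.2 -32.5] F bed [ 0.6 -0.3 -0.2] M tool [-0.08 -0.33 -0.08] ang [-0.15  0.   -0.14] 0.4914172722203523 11.0
```

In the tool's units: -0.1 m / 0.5 = -0.2, -0.09 m / 0.5 = -0.18.

play_rows --motion '[[[0, 0, -0.02, 0, 0, 0], [0, 0, -0.06, 0, 0, 0], [0, 0, -0.12, 0, 0, 0], [0, 0, -0.18, 0, 0, 0], [0, 0, -0.2, 0, 0, 0], [0, 0, -0.2, 0, 0, 0]]]'

```text
time_s: 11.5
position: [0.5652, -0.0132, 0.192]
tcp_rot: [[0.125, 0.989, 0.083], [0.858, -0.15, 0.491], [0.498, 0.01, -0.867]]
force: [0.8, 0.5, -0.8]
opening: 0.519
grasp_force: 0.0
```

```bash
python3 - <<'E'
from h import *
from rig import bot
s=bot.read_state();print(s['position']);save(s['position'],s['tcp_rot'])
print(need(np.array([.4457,.0381,.2]),rotm(77.4)@FLIP2))
E
```

```text
[ 0.56520409 -0.01318759  0.19200169]
[0.033, -0.1258, 0.0083, -0.48, -29.89, 4.03]
```

In the tool's units: -0.126 m / 0.5 = -0.252, 0.033 m / 0.5 = 0.066, -29.9 degrees / 90 = -0.3322.

play_rows --motion '[[[0.066, -0.252, 0.016, -0.0056, -0.3322, 0.0444], [0.066, -0.252, 0.016, -0.0056, -0.3322, 0.0444], [0.066, -0.252, 0.016, -0.0056, -0.3322, 0.0444], [0.066, -0.252, 0.016, -0.0056, -0.3322, 0.0444], [0.066, -0.252, 0.016, -0.0056, -0.3322, 0.0444], [0.066, -0.252, 0.016, -0.0056, -0.3322, 0.0444], [0.066, -0.252, 0.016, -0.0056, -0.3322, 0.0444]]]'

```text
time_s: 12.08
position: [0.4432, 0.041, 0.1979]
tcp_rot: [[0.213, 0.977, -0.007], [0.977, -0.213, 0.004], [0.003, -0.007, -1.0]]
force: [0.1, 0.8, 0.2]
opening: 0.516
grasp_force: 0.0
```

```bash
python3 - <<'E'
from h import *
from rig import bot,imaging,finder
s=bot.read_state();print(s['position'],s['tcp_rot'].round(3).tolist(),s['joint_positions']);save(s['position'],s['tcp_rot'])
print(need(np.array([.4457,.0381,.11]),rotm(77.4)@FLIP2))
a=imaging.capture('scene')['frame'][140:270,260:410,::-1]
print([(np.round(r['at'],3).tolist(),round(r['confidence'],2)) for n in('lens','wing') for r in finder.recognise('scene',n)])
f=cv2.resize(np.ascontiguousarray(a),None,fx=4.5,fy=4.5,interpolation=cv2.INTER_CUBIC)
cv2.imwrite('pics/planted.png',(255*(f/255.)**.6).astype(np.uint8))
E
```

```text
[0.44315395 0.04095798 0.19787447] [[0.213, 0.977, -0.007], [0.977, -0.213, 0.004], [0.003, -0.007, -1.0]] [ -9.27557849  20.45913203 109.43910025   0.21910398  50.51728876
   2.86828206]
[-0.0025, 0.0037, 0.0878, -0.42, -0.15, 0.32]
[([0.617, 0.048, 0.078], 0.83), ([0.299, -0.231, 0.013], 0.8), ([0.569, -0.136, 0.015], 0.55), ([0.452, 0.035, 0.056], 0.6)]
```

View pics/planted.png

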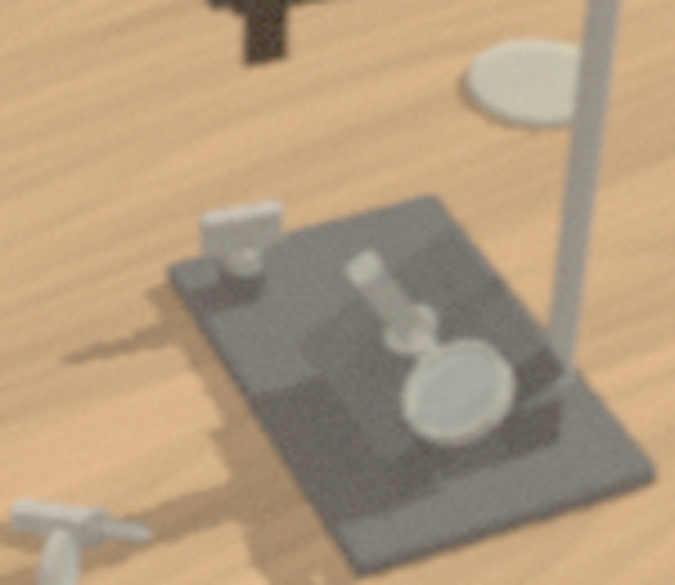

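The magnifier stands planted with its shoulder on the slope at (410,330). The lens is at (458,390), on the side away from the wing at (242,230). Next is the wing.

In the tool's units: 0.088 m / 0.5 = 0.176, 0.07 m / 0.5 = 0.14, -0.4 degrees / 90 = -0.0044.

play_rows --motion '[[[-0.005, 0.007, 0.07, -0.0044, -0.0017, 0.0033], [-0.005, 0.007, 0.14, -0.0044, -0.0017, 0.0033], [-0.005, 0.007, 0.176, -0.0044, -0.0017, 0.0033], [-0.005, 0.007, 0.176, -0.0044, -0.0017, 0.0033], [-0.005, 0.007, 0.176, -0.0044, -0.0017, 0.0033]]]'

```text
time_s: 12.65
position: [0.4457, 0.036, 0.1095]
tcp_rot: [[0.223, 0.975, -0.002], [0.975, -0.223, -0.001], [-0.001, -0.002, -1.0]]
force: [-0.2, -1.2, 0.3]
opening: 0.516
grasp_force: 0.0
```

```bash
python3 - <<'E'
from h import *
from rig import bot
s=bot.read_state();print(s['position'],s['tcp_rot'].round(3).tolist());save(s['position'],s['tcp_rot'])
print(need(np.array([.4457,.0381,.059]),rotm(77.4)@FLIP2))
E
```

```text
[0.44570379 0.03596612 0.10953794] [[0.223, 0.975, -0.002], [0.975, -0.223, -0.001], [-0.001, -0.002, -1.0]]
[0.0021, -0.0004, 0.0505, -0.12, 0.06, -0.27]
```

In the tool's units: 0.05 m / 0.5 = 0.1, 0.002 m / 0.5 = 0.004.

play_rows --motion '[[[0.002, 0, 0.04, 0, 0, 0], [0.004, 0, 0.08, 0, 0, 0], [0.004, 0, 0.1, 0, 0, 0], [0.004, 0, 0.1, 0, 0, 0]]]'

```text
time_s: 12.98
position: [0.447, 0.0382, 0.0602]
tcp_rot: [[0.222, 0.975, 0.0], [0.975, -0.222, -0.001], [-0.001, 0.001, -1.0]]
force: [0.4, -0.1, -0.5]
opening: 0.515
grasp_force: 0.0
```

play_rows --motion '[[[0, 0, 0, 0, 0, 0], [0, 0, 0, 0, 0, 0], [0, 0, 0, 0, 0, 0], [0, 0, 0, 0, 0, 0], [0, 0, 0, 0, 0, 0], [0, 0, 0, 0, 0, 0], [0, 0, 0, 0, 0, 0], [0, 0, 0, 0, 0, 0]]]' --fingers 0.0

```text
time_s: 13.65
position: [0.4464, 0.0387, 0.0612]
tcp_rot: [[0.221, 0.975, 0.001], [0.975, -0.221, -0.001], [-0.001, 0.001, -1.0]]
force: [-1.6, 0.1, 6.2]
opening: 0.215
grasp_force: 30.0
```

play_rows --motion '[[[0, 0, 0, 0, 0, 0], [0, 0, 0, 0, 0, 0], [0, 0, 0, 0, 0, 0]]]'

```text
time_s: 13.9
position: [0.4464, 0.0387, 0.0612]
tcp_rot: [[0.221, 0.975, 0.001], [0.975, -0.221, -0.001], [-0.001, 0.001, -1.0]]
force: [-1.9, -0.6, 6.2]
opening: 0.215
grasp_force: 30.0
```

```bash
cat > st2.py <<'E'
from h import *
from rig import bot
s=bot.read_state();R=s['tcp_rot']
print('p',s['position'].round(4),'F tool',(R.T@s['force']).round(1),'M tool',(R.T@s['moment']).round(2),'yaw',np.degrees(np.arctan2(R[1,0],R[0,0])).round(2),s['opening'],s['joint_positions'].round(1),s['time_s'])
E
python3 st2.py
```

```text
p [0.4464 0.0387 0.0612] F tool [-1.  -1.7 -6.2] M tool [ 0.25 -0.07  0.03] yaw 77.25 0.21463133059638775 [ -9.3  36.2 115.3  -0.2  28.4   3.5] 13.9
```

The opening reads 18.7 mm, so the tips are on the round hub and not the 10 mm plate. I'll regrip 8 mm higher.

In the tool's units: -0.009 m / 0.5 = -0.018, -0.004 m / 0.5 = -0.008.

play_rows --motion '[[[0, 0, 0, 0, 0, 0], [0, 0, 0, 0, 0, 0], [0, 0, 0, 0, 0, 0], [0, 0, -0.008, 0, 0, 0], [0, 0, -0.018, 0, 0, 0], [0, 0, -0.018, 0, 0, 0], [0, 0, -0.018, 0, 0, 0]]]' --fingers 0.035

```text
time_s: 14.48
position: [0.4469, 0.0386, 0.0699]
tcp_rot: [[0.221, 0.975, 0.002], [0.975, -0.221, -0.002], [-0.001, 0.002, -1.0]]
force: [0.1, 0.4, 0.1]
opening: 0.397
grasp_force: 0.0
```

play_rows --motion '[[[0, 0, 0, 0, 0, 0], [0, 0, 0, 0, 0, 0], [0, 0, 0, 0, 0, 0], [0, 0, 0, 0, 0, 0], [0, 0, 0, 0, 0, 0], [0, 0, 0, 0, 0, 0], [0, 0, 0, 0, 0, 0], [0, 0, 0, 0, 0, 0]]]' --fingers 0.0

```text
time_s: 15.15
position: [0.4464, 0.0387, 0.0694]
tcp_rot: [[0.221, 0.975, 0.0], [0.975, -0.221, -0.001], [-0.001, 0.001, -1.0]]
force: [-0.3, 0.3, -0.3]
opening: 0.112
grasp_force: 29.8
```

```bash
python3 st2.py
```

```text
p [0.4464 0.0387 0.0694] F tool [ 0.2 -0.4  0.3] M tool [-0.05 -0.02  0.04] yaw 77.24 0.11214967521026929 [-9.300e+00  3.520e+01  1.151e+02 -1.000e-01  2.970e+01  3.500e+00] 15.15
```

In the tool's units: 30 degrees / 90 = 0.3333.

play_rows --motion '[[[0, 0, 0, 0, 0, 0.0556], [0, 0, 0, 0, 0, 0.1111], [0, 0, 0, 0, 0, 0.1667], [0, 0, 0, 0, 0, 0.2222], [0, 0, 0, 0, 0, 0.2778], [0, 0, 0, 0, 0, 0.3333], [0, 0, 0, 0, 0, 0.3333]]]'

```text
time_s: 15.73
position: [0.4469, 0.0384, 0.0694]
tcp_rot: [[0.68, 0.733, 0.001], [0.733, -0.68, -0.002], [-0.0, 0.002, -1.0]]
force: [-0.1, -0.8, -1.6]
opening: 0.111
grasp_force: 29.8
```

```bash
python3 st2.py
```

```text
p [0.4469 0.0384 0.0694] F tool [-0.6  0.5  1.6] M tool [-0.28 -0.15  0.04] yaw 47.18 0.11079545377515579 [ -9.4  35.2 115.1  -0.2  29.6  33.6] 15.7333
```

In the tool's units: 30 degrees / 90 = 0.3333.

play_rows --motion '[[[0, 0, 0, 0, 0, 0.0556], [0, 0, 0, 0, 0, 0.1111], [0, 0, 0, 0, 0, 0.1667], [0, 0, 0, 0, 0, 0.2222], [0, 0, 0, 0, 0, 0.2778], [0, 0, 0, 0, 0, 0.3333], [0, 0, 0, 0, 0, 0.3333]]]'

```text
time_s: 16.32
position: [0.4472, 0.0379, 0.0694]
tcp_rot: [[0.955, 0.298, 0.002], [0.298, -0.955, -0.002], [0.001, 0.003, -1.0]]
force: [1.1, -6.0, -3.2]
opening: 0.115
grasp_force: 29.8
```

```bash
python3 st2.py
```

```text
p [0.4472 0.0379 0.0694] F tool [-0.7  6.   3.2] M tool [-0.81 -0.24  0.09] yaw 17.32 0.114801219241864 [ -9.4  35.2 115.   -0.2  29.6  63.5] 16.3167
```

In the tool's units: 5 degrees / 90 = 0.0556.

play_rows --motion '[[[0, 0, 0, 0, 0, 0.0111], [0, 0, 0, 0, 0, 0.0222], [0, 0, 0, 0, 0, 0.0333], [0, 0, 0, 0, 0, 0.0444], [0, 0, 0, 0, 0, 0.0556], [0, 0, 0, 0, 0, 0.0556]]]'

```text
time_s: 16.82
position: [0.4473, 0.0379, 0.0694]
tcp_rot: [[0.976, 0.216, 0.002], [0.216, -0.976, -0.003], [0.001, 0.003, -1.0]]
force: [0.2, -5.8, -3.1]
opening: 0.116
grasp_force: 29.8
```

```bash
python3 st2.py
```

```text
p [0.4473 0.0379 0.0694] F tool [-1.   5.7  3.1] M tool [-1.01 -0.17  0.01] yaw 12.49 0.11602703300006095 [ -9.4  35.2 115.   -0.3  29.6  68.3] 16.8167
```

In the tool's units: 2 degrees / 90 = 0.0222.

play_rows --motion '[[[0, 0, 0, 0, 0, 0.0111], [0, 0, 0, 0, 0, 0.0222], [0, 0, 0, 0, 0, 0.0222], [0, 0, 0, 0, 0, 0.0222]]]'

```text
time_s: 17.15
position: [0.4473, 0.0379, 0.0694]
tcp_rot: [[0.983, 0.185, 0.002], [0.185, -0.983, -0.003], [0.002, 0.003, -1.0]]
force: [0.6, -5.1, -3.0]
opening: 0.115
grasp_force: 30.2
```

```bash
python3 st2.py
```

```text
p [0.4473 0.0379 0.0694] F tool [-0.4  5.1  3. ] M tool [-0.88 -0.06 -0.46] yaw 10.66 0.11536940582197575 [ -9.4  35.2 115.   -0.3  29.6  70.2] 17.15
```

In the tool's units: 2 degrees / 90 = 0.0222.

play_rows --motion '[[[0, 0, 0, 0, 0, 0.0111], [0, 0, 0, 0, 0, 0.0222], [0, 0, 0, 0, 0, 0.0222], [0, 0, 0, 0, 0, 0.0222]]]'

```text
time_s: 17.48
position: [0.4474, 0.0379, 0.0695]
tcp_rot: [[0.989, 0.151, 0.002], [0.151, -0.989, -0.003], [0.002, 0.004, -1.0]]
force: [1.3, -4.8, -4.3]
opening: 0.113
grasp_force: 30.9
```

```bash
python3 st2.py
```

```text
p [0.4474 0.0379 0.0695] F tool [0.5 5.  4.3] M tool [-0.87  0.04 -0.63] yaw 8.67 0.1129540927874474 [ -9.4  35.2 115.   -0.3  29.6  72.2] 17.4833
```

The moment rises to 0.63 N m, so the wing is at its stop, near the expected yaw. I'll release and withdraw.

play_rows --motion '[[[0, 0, 0, 0, 0, 0], [0, 0, 0, 0, 0, 0], [0, 0, 0, 0, 0, 0], [0, 0, 0, 0, 0, 0]]]' --fingers 0.045

```text
time_s: 17.82
position: [0.446, 0.0391, 0.0695]
tcp_rot: [[0.99, 0.144, -0.0], [0.144, -0.99, -0.001], [-0.0, 0.001, -1.0]]
force: [-0.3, -0.2, 0.1]
opening: 0.33
grasp_force: 0.0
```

In the tool's units: -0.15 m / 0.5 = -0.3, -0.12 m / 0.5 = -0.24.

play_rows --motion '[[[0, 0, -0.03, 0, 0, 0], [0, 0, -0.08, 0, 0, 0], [0, 0, -0.16, 0, 0, 0], [0, 0, -0.24, 0, 0, 0], [0, 0, -0.3, 0, 0, 0], [0, -0.08, -0.3, 0, 0, 0], [0, -0.16, -0.3, 0, 0, 0], [0, -0.24, -0.3, 0, 0, 0]]]'

```text
time_s: 18.48
position: [0.4289, 0.1586, 0.2203]
tcp_rot: [[0.99, 0.141, 0.002], [0.141, -0.99, -0.001], [0.002, 0.001, -1.0]]
force: [0.8, 0.0, -0.0]
opening: 0.516
grasp_force: 0.0
```

In the tool's units: 0.3 m / 0.5 = 0.6, 0.28 m / 0.5 = 0.56.

play_rows --motion '[[[0, 0.08, 0, 0, 0, 0], [0, 0.16, 0, 0, 0, 0], [0, 0.24, 0, 0, 0, 0], [0, 0.32, 0, 0, 0, 0], [0, 0.4, 0, 0, 0, 0], [0, 0.48, 0, 0, 0, 0], [0, 0.56, 0, 0, 0, 0], [0, 0.6, 0, 0, 0, 0]]]'

```text
time_s: 19.15
position: [0.4731, -0.1433, 0.22]
tcp_rot: [[0.99, 0.141, 0.003], [0.141, -0.99, -0.003], [0.002, 0.004, -1.0]]
force: [-0.6, 0.4, 0.1]
opening: 0.521
grasp_force: 0.0
```

```bash
python3 - <<'E'
from h import *
from rig import imaging
a=imaging.capture('scene')['frame'][150:270,285:405,::-1];b=imaging.capture('top')['frame'][100:220,240:360,::-1]
f=np.hstack([cv2.resize(np.ascontiguousarray(x),None,fx=3.3,fy=3.3,interpolation=cv2.INTER_CUBIC) for x in(a,b)])
cv2.imwrite('pics/end.png',(255*(f/255.)**.6).astype(np.uint8))
E
```

```text
(no output)
```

View pics/end.png

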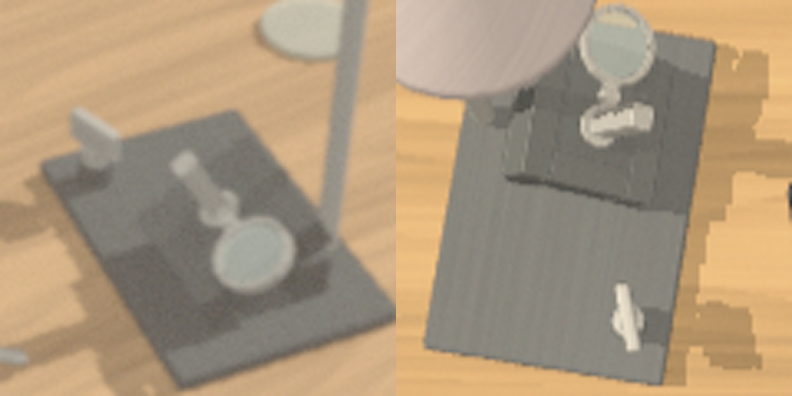

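The magnifier stands seated (shoulder at left crop (217,208)) with its lens on the side away from the wing. The wing has turned to run along (622,285)–(632,348) in the top view, about 70° from the lamp's x. The gripper is clear, so I'll hand in.

```bash
python3 -c "
from rig import bot
print(bot.hand_in())"
```

```text
the job is handed in; nothing more can be done
None
```

I planted the largest magnifier fully home in the lamp's socket with the lens on the side away from the wing, turned the wing clamp clockwise to its stop, and handed the job in at about 19 s; the hand-in returned no verdict.

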